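Screw the cap back on the specimen jar

ROBOT

A 6-joint arm with a two-finger parallel gripper is mounted at the origin on the work surface. World frame = base frame: x ahead of the robot, y to its left, z up, the work surface at z = 0. Lengths are in m, angles in degrees, forces in N, time in s.
With the tool pointing down it reaches from about 0.25 to 0.725 m from the base axis. Payload 9.7 kg.
Tool frame: the origin (TCP) lies midway between the tips of the shut fingers; the grasp point (between the pads) lies 19 mm behind it (bot.hold_point_z is the distance from the TCP to the grasp point, in m); z points along the fingers, y is the line along which they close (so a half turn about z gives the same grasp; the last joint's range is limited). The gripper opens to 85 mm and grips with 20 to 120 N. Pads are 22 mm wide; open, the fingers measure 114 mm over their backs; the gripper's body (76 mm by 85 mm) begins 54 mm behind the grasp point. The pads swing forward as they close: fully open they stand 13 mm farther back than shut.
Start: joints at [-70.932, 4.979, 10.078, 95.1, 0, 90], TCP at [0.18, -0.52, 0.231] pointing down, gripper open.
Joint ranges: [-179.16, 179.16], [-48.56, 103.87], [-65.8, 70.77], [-126.05, 130.52], [-82.76, 87.17], [-180, 180]. Speed limits (degrees/s): [127.2, 127.2, 147.25, 180, 180, 180].

INTERFACE

Orientations are given as [roll, pitch, yaw] about the fixed x, y, z axes, in that order (R = Rz(yaw) Ry(pitch) Rx(roll)).
In Python, from workcell import bot gives the robot as it stands.
- The arm moves only by the tool play_rows, never from a script. Its argument "steps" is a list that holds one entry, the list of rows, each a list of 4 numbers: the shift along the tool's x, y, z in m, then the turn about the tool's z in rad. In form: [[[tx, ty, tz, yaw], ...]]. A call has exactly 5 rows; each row shifts and turns the commanded pose from where the row before left it, along the tool's axes as they then stand; what a row does not reach is not made up. A row lasts 1/12 s, in which the tool goes at most 41.7 mm and 7.16 degrees, less where a joint would pass 70% of its speed; a pose out of reach is approached as far as the arm can. A call is refused whole if a number of a shift passes 0.0417 or a number of a turn 0.125, either way. A call with a gripper value outside its range is refused whole. "gripper" is the finger opening in m, from 0 to 0.0854, set as the call begins (left out, the last holds). The fingers move at their own pace and stop on an object; "squeeze" is the grip in N (left out, the last holds). Time passes only in rows, so rows that do not move let the fingers close, or fill a call up. It gives the time, the measured TCP pose, the force, the opening and the grip force at its end, in the units of the state.
- bot.get_obs(): the state, without advancing time (a new reading comes with each control period).
- bot.camera(name): name is "side" or "top"; returns a dict with "img" (384x512x3 uint8, blue, green, red), "vfov" (degrees; the focal length in pixels is half the picture's height over the tangent of half this angle, whatever the lens; pixels are square), "cx", "cy" (the principal point, pixels), "xyz" and "attitude" of the camera in the world. Camera axes: x right, y down, z forward; pixel columns grow to the right and rows downward; lengths in m; the calibration is good to about 2 mm. A picture is of the moment at which its call begins. There is no depth.
- bot.job_done(): hands the job in; it is judged then, once.
The state is a dict: "time": time; "q": joint angles; "qd": joint speeds; "joint_efforts": joint torques, N m; "ee_pos": TCP position; "tcp_rot": TCP orientation; "wrist_force": force on the tool from outside, world axes, zero at the start; "torque": the same for the moment, N m; "opening": finger opening in m; "grasp_force": force on a finger pad.
Only numpy, scipy, OpenCV 4.12 (cv2) and the standard library are available. Lean on these libraries where they do the work, as an engineer would, in place of code of your own. Each camera call takes 0.05 s, during which the arm holds its last target. There are 200 camera calls.

TASK

Pick up the large black cap and put it back on the open white specimen jar that is clamped in the bench holder, screwed fully down to its stop. The thread catches only where the cap's lugs find the gaps in the thread, so set the cap level on the neck and turn it backwards (anticlockwise from above) under a light push until it drops, then screw it down clockwise. Hold the cap lightly and stop as soon as it is finger-tight, for the jar must not be forced; leave the other things where they are and let go at the end.

Things in the scene. Friction and masses are not known exactly. Their poses are not given: they have to be found in the camera images.
- cap_centre (a point): Centre of the large cap to be fitted, on its axis, 14 mm above its lower edge; z is the axis, up. The cap is black ribbed plastic, round, 60 mm in diameter (slightly 16-sided), 28 mm high, 35 to 65 g, standing mouth down on the bench at the start.
- cap: The same cap; its origin is the centre of its lower edge. Its bore is 55 mm; the inside of its top is 25 mm above the lower edge. Four lugs 90 degrees apart, on the cap's x and y axes, stand at the foot of the skirt: each 3 mm high, 6 mm (14 degrees) wide, with round sides, its tip 23.5 mm from the axis.
- jar_mouth (a point): Centre of the rim of the open white jar, 111 mm above the bench; z up, x and y those of the holder. The jar is 72 mm in diameter up to its shoulder, 31 mm below the rim; above is the neck, 45 mm in diameter, tapering to 41 mm over the last 6 mm. How far the jar is turned in its clamp differs each time and is not given; it is held fast.
- thread_top (a point): On the jar's axis, at the flat tops of its four thread ridges (12 mm below the rim, 52 mm across, 90 degrees apart). At each ridge's clockwise end a round-topped stop, 7 degrees wide, rises 3 mm higher and blocks the way; then comes a gap of 26 degrees. A cap set down mostly rests with its lugs on the ridges (centre 1.5 mm above the rim) or on the stops (4.5 mm).
- drop_point (a point): On the jar's axis, 6 mm below the rim: where the cap's centre is once its lugs have dropped into the gaps, 7.5 mm lower than on the ridges. Turning anticlockwise from any start gets there within 90 degrees; the next stops then block it at most 12 degrees further on. A held cap drops only if it is pushed lightly or let down.
- home_point (a point): On the jar's axis, 11 mm below the rim: where the cap's centre is when screwed fully down. From the drop it takes 57 to 69 degrees clockwise, sinking 5 mm, mostly evenly, as the lugs run under the ridges down to the ends of their channels; the inside of the cap's top then lies on the rim.
- holder: The bench holder that clamps the jar: a fixed grey plate 150 x 130 mm, 14 mm thick, with a steel collar of 88 mm diameter up to 50 mm above the bench and a clamp block towards its -x side. Its origin is under the jar's axis, at bench height. The jar in it must not be forced: turn the cap against a stop with no more than about 1 N m, and push with no more than about 20 N.
- small_cap: A black cap, 38 mm in diameter and 18 mm high, of another jar: leave it. Origin at the centre of its underside.
- closed_jar: A closed white jar with a black lid, 68 mm in diameter, 95 mm high: leave it. Origin under its centre.
- oil_bottle: A small amber bottle, 32 mm in diameter, 75 mm high: leave it. Origin under its centre.
- beaker: A white open beaker, 64 mm in diameter, 80 mm high: leave it. Origin under its centre.
- slide_box: A flat grey slide box, 170 x 90 x 32 mm: leave it. Origin under its centre.
- mouse: A black computer mouse on its mat, 105 x 60 mm, 34 mm high: leave it. Origin under its centre.
Not all that is in view belongs to the job. What is shaped like the cap but purple or turquoise is not meant.

How it is judged:
By the outcome, as a careful person would: the job done as asked, in the order asked, and still so for the second after the job is handed in, with the robot touching nothing.
It also fails if it takes over 70 s, if anything falls off the work surface, if the arm or the gripper's body presses on something with over 40 N, if the wrist force passes 120 N, or if a joint passes its speed limit or range.

## Working session

There is one attempt and no reset: what is moved stays moved. The work goes in short steps, Python scripts to look and compute and a tool call to move; the robot and the scene stay as the last step left them, time stands still between calls to the robot, and variables do not carry over. Pictures are saved under pics/ and viewed, at most 10 in all, crops included, and the job is handed in when it is done.

Besides the shell and the picture viewer there is one more tool, called in YAML: its name, and indented under it one key for each argument. play_rows: Moves the arm, as the interface text tells. Its arguments: {"type":"object","properties":{"steps":{"type":"array","items":{"type":"array","items":{"type":"array","items":{"type":"number"}}}},"gripper":{"type":"number"},"squeeze":{"type":"number"}},"required":["steps"]}

```bash
mkdir -p pics; ls
python3 - <<'E'
from workcell import bot
import cv2
for n in("side","top"):
    c=bot.camera(n); cv2.imwrite(f"pics/{n}0.png",c["img"]); print({k:v for k,v in c.items() if k!="img"})
o=bot.get_obs();print(o, bot.hold_point_z)
E
```

```text
pics
{'vfov': 49.71563380328537, 'cx': 261.99426633960366, 'cy': 195.09753825634164, 'xyz': array([0.17879713, 0.57229732, 0.96125972]), 'attitude': array([-1.41108643e+02, -1.27206280e-01, -1.49926195e+02])}
{'vfov': 43.148067752876734, 'cx': 258.9706037144903, 'cy': 196.4907721953652, 'xyz': array([ 0.37000189, -0.05581667,  1.69708505]), 'attitude': array([-1.73728418e+02,  1.41531071e-01, -8.98280458e+01])}
{'time': 0.1, 'q': array([-7.09305571e+01,  5.00931459e+00,  1.00393143e+01,  9.51003807e+01,
       -7.47991258e-04,  8.99984469e+01]), 'qd': array([-0.00678489, -0.14621478,  0.08194886, -0.00636607,  0.03281289,
       -0.07529873]), 'joint_efforts': array([ 3.79971616e-04, -5.21560693e+01,  4.65653729e+01,  1.59598718e-02,
       -5.91743878e-05,  8.27557415e-06]), 'ee_pos': array([ 0.17962108, -0.51962219,  0.23064373]), 'tcp_rot': array([-1.79929619e+02,  7.46082870e-04,  1.90709969e+01]), 'wrist_force': array([-0.25115452, -0.41209846, -0.50980997]), 'torque': array([ 0.01828595, -0.00546042, -0.001968  ]), 'grasp_force': 0.0, 'opening': 0.08537391972085778} 0.0187
```

View pics/side0.png

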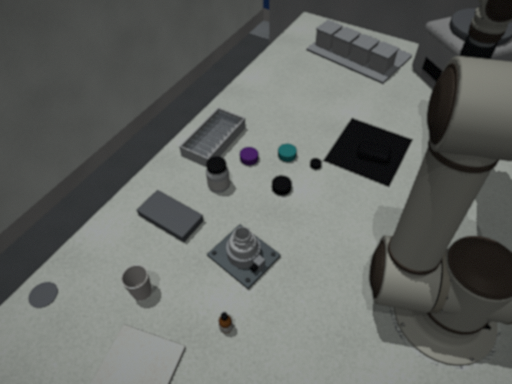

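View pics/top0.png

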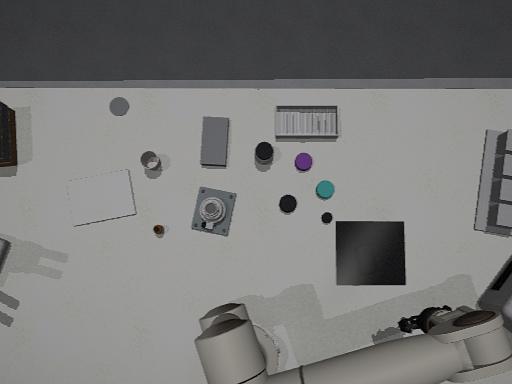

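The large black cap is at about (282,185) in the side view and (288,203) in the top view. The open jar is at (242,240) in the side view and (212,209) in the top view. Next I'll enlarge both.

```bash
cat > h.py <<'E'
import numpy as np,cv2
from scipy.spatial.transform import Rotation as R
def ray(c,u,v):
    f=c["img"].shape[0]/2/np.tan(np.radians(c["vfov"])/2)
    d=R.from_euler("xyz",c["attitude"],degrees=True).apply([(u-c["cx"])/f,(v-c["cy"])/f,1]); return np.array(c["xyz"]),d
def plane(c,u,v,z):
    o,d=ray(c,u,v); return o+d*(z-o[2])/d[2]
def tri(c1,p1,c2,p2):
    A=np.zeros((3,3));b=np.zeros(3);L=[ray(c1,*p1),ray(c2,*p2)]
    for o,d in L:
        d=d/np.linalg.norm(d);P=np.eye(3)-np.outer(d,d);A+=P;b+=P@o
    x=np.linalg.solve(A,b); return x,[np.linalg.norm(np.cross(x-o,d/np.linalg.norm(d))) for o,d in L]
def proj(c,X):
    f=c["img"].shape[0]/2/np.tan(np.radians(c["vfov"])/2)
    p=R.from_euler("xyz",c["attitude"],degrees=True).inv().apply(np.array(X)-c["xyz"]); return np.array([c["cx"]+f*p[0]/p[2],c["cy"]+f*p[1]/p[2]])
E
python3 - <<'E'
from workcell import bot
from h import *
S,T=bot.camera("side"),bot.camera("top")
def crop(c,u,v,r=28): return cv2.resize(c["img"][v-r:v+r,u-r:u+r],(400,300*400//300),interpolation=cv2.INTER_CUBIC)
j=np.hstack([crop(S,242,245),crop(T,212,209)]); cv2.imwrite("pics/jar.png",cv2.resize(j,(800,400)))
j=np.hstack([crop(S,282,185,20),crop(T,288,203,20)]); cv2.imwrite("pics/cap.png",j)
def blob(c,u,v):
    m=(c["img"].max(2)<60).astype(np.uint8); n,l,s,ce=cv2.connectedComponentsWithStats(m); k=l[v,u]; return ce[k],s[k]
for c,p in((S,(282,185)),(T,(288,203))):
    ce,s=blob(c,*p); print(ce,s, plane(c,*ce,.014))
print(tri(S,blob(S,282,185)[0],T,blob(T,288,203)[0]))
print(tri(S,(242,232),T,(211,207)))
for z in(0,.014,.111): print(z,plane(T,212,209,z),plane(S,242,240,z))
E
```

```text
[281.43278689 185.44918033] [272 176  19  20 305] [ 0.52817729 -0.15135842  0.014     ]
[287.45762712 203.44067797] [279 195  17  18 236] [ 0.53089084 -0.1503413   0.014     ]
(array([ 0.52952797, -0.15085029,  0.01408475]), [np.float64(0.0014454527763331044), np.float64(0.0014454527763330901)])
(array([0.50691686, 0.10471364, 0.11183839]), [np.float64(0.002417292712985782), np.float64(0.002417292712985888)])
0 [0.5119144  0.11352553 0.        ] [0.53366173 0.06455217 0.        ]
0.014 [0.5107437  0.11212855 0.014     ] [0.5284934  0.07194708 0.014     ]
0.111 [0.50263243 0.10244948 0.111     ] [0.49268428 0.12318326 0.111     ]
```

View pics/jar.png

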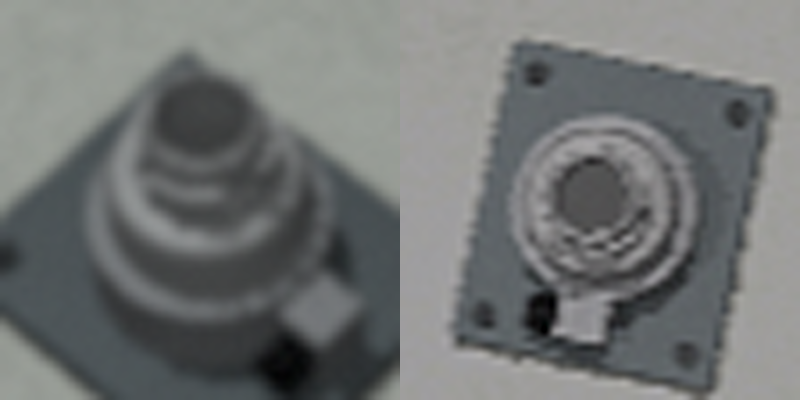

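View pics/cap.png

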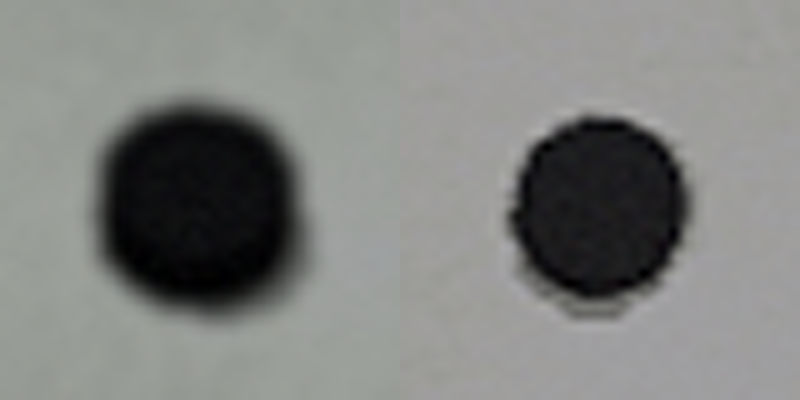

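The rim centre is at about (210.4,207.5) in the top view and (241.9,232.6) in the side view. It triangulates to z≈0.111, which matches the text. The cap centre is at (0.5295,-0.151,0.014), also a match. Now I'll move above the cap.

play_rows:
  steps:
    - [[0.041,-0.0213,0,0],[0.041,-0.0213,0,0],[0.041,-0.0213,0,0],[0.041,-0.0213,0,0],[0.041,-0.0213,0,0]]
  gripper: 0.0854

```text
time: 0.62
ee_pos: [0.3238, -0.3671, 0.2312]
tcp_rot: [180.0, -0.0, 19.0]
wrist_force: [0.4, 0.0, -0.4]
opening: 0.0852
grasp_force: 0.0
```

play_rows:
  steps:
    - [[0.041,-0.0213,0,0],[0.041,-0.0213,0,0],[0.041,-0.0213,0,0],[0.041,-0.0213,0,0],[0.041,-0.0213,0,0]]

```text
time: 1.03
ee_pos: [0.4674, -0.2156, 0.2314]
tcp_rot: [180.0, -0.0, 19.1]
wrist_force: [0.6, -1.2, 0.9]
opening: 0.0853
grasp_force: 0.0
```

play_rows:
  steps:
    - [[0.02,-0.0107,0.02,0],[0.02,-0.0107,0.02,0],[0,0,0.03,0],[0,0,0.03,0],[0,0,0,0]]

```text
time: 1.45
ee_pos: [0.4949, -0.1827, 0.1252]
tcp_rot: [-179.7, 0.4, 19.1]
wrist_force: [-0.3, -0.0, -1.6]
opening: 0.0852
grasp_force: 0.0
```

```bash
cat > st.py <<'E'
from workcell import bot
import numpy as np
np.set_printoptions(precision=4,suppress=True)
def st():
    o=bot.get_obs()
    for k in("time","q","ee_pos","tcp_rot","wrist_force","torque","opening","grasp_force"): print(k,np.round(o[k],4))
    return o
def to(x,y,z,o=None):
    o=o or bot.get_obs(); a=np.radians(o["tcp_rot"][2]); d=np.array([x,y,z])-o["ee_pos"]
    print("tool shift",d[0]*np.cos(a)+d[1]*np.sin(a), d[0]*np.sin(a)-d[1]*np.cos(a), -d[2])
E
python3 - <<'E'
from st import *; from h import *
st(); to(.5295,-.151,0)
S,T=bot.camera("side"),bot.camera("top")
print(tri(S,(241.9,232.6),T,(210.4,207.5)),plane(S,241.9,232.6,.111),plane(T,210.4,207.5,.111))
print(plane(T,287.5,203.2,.026))
E
```

```text
time 1.45
q [-20.2637   1.6138  -5.1707  83.7165   0.     140.6047]
ee_pos [ 0.4949 -0.1827  0.1252]
tcp_rot [-179.682     0.3872   19.1326]
wrist_force [-0.3382 -0.0338 -1.561 ]
torque [ 0.0018  0.0007 -0.0069]
opening 0.0852
grasp_force 0.0
tool shift 0.04311546280810289 -0.01859366443426938 0.1252082561429612
(array([0.5055, 0.1067, 0.1127]), [np.float64(0.0020620050998372045), np.float64(0.002062005099837049)]) [0.5042 0.105  0.111 ] [0.5076 0.1078 0.111 ]
[ 0.5306 -0.1498  0.026 ]
```

play_rows:
  steps:
    - [[0,0,0,-0.12],[0,0,0,-0.12],[0,0,0,-0.12],[0,0,0,-0.12],[0,0,0,-0.12]]

```text
time: 1.97
ee_pos: [0.4981, -0.185, 0.1344]
tcp_rot: [179.8, -0.1, 53.7]
wrist_force: [0.5, -0.4, 0.4]
opening: 0.085
grasp_force: 0.0
```

play_rows:
  steps:
    - [[0,0,0,-0.12],[0,0,0,-0.12],[0,0,0,-0.12],[0,0,0,-0.12],[0,0,0,-0.12]]

```text
time: 2.38
ee_pos: [0.4981, -0.185, 0.1344]
tcp_rot: [179.8, 0.1, 88.1]
wrist_force: [-0.5, 0.9, 0.3]
opening: 0.0853
grasp_force: 0.0
```

play_rows:
  steps:
    - [[0,0,0,-0.12],[0,0,0,-0.12],[0,0,0,-0.12],[0,0,0,0],[0,0,0,0]]

```text
time: 2.8
ee_pos: [0.4979, -0.1848, 0.1335]
tcp_rot: [179.9, 0.1, 108.2]
wrist_force: [-0.3, 0.2, 0.2]
opening: 0.0851
grasp_force: 0.0
```

Run:
```python
from st import *
st(); to(.5295,-.151,0)
```

```text
time 2.8
q [-20.3629   1.373   -4.5028  83.9603   0.0019  51.4395]
ee_pos [ 0.4979 -0.1848  0.1335]
tcp_rot [179.8707   0.1006 108.1976]
wrist_force [-0.2925  0.1817  0.1907]
torque [ 0.0301  0.0166 -0.0152]
opening 0.0851
grasp_force 0.0
tool shift 0.0222176913145221 0.040589064484570156 0.13348008464261135
```

play_rows:
  steps:
    - [[0.011,0.0203,0,0],[0.011,0.0203,0,0],[0,0,0.03,0],[0,0,0.03,0],[0,0,0,0]]

```text
time: 3.22
ee_pos: [0.5267, -0.1497, 0.0669]
tcp_rot: [-179.7, -0.2, 108.2]
wrist_force: [-0.8, 0.2, -0.1]
opening: 0.0854
grasp_force: 0.0
```

Run:
```python
from st import *; from h import *
st(); to(.53,-.1505,0)
S,T=bot.camera("side"),bot.camera("top")
def crop(c,X,r=32):
    u,v=np.round(proj(c,X)).astype(int); return cv2.resize(c["img"][v-r:v+r,u-r:u+r],(400,400),interpolation=cv2.INTER_CUBIC)
X=[.53,-.15,.04]; cv2.imwrite("pics/g.png",np.hstack([crop(S,X),crop(T,X)]))
```

```text
time 3.2167
q [-15.865    5.0267  -8.0603  77.2792  -0.0008  55.8929]
ee_pos [ 0.5267 -0.1497  0.0669]
tcp_rot [-179.6963   -0.2047  108.2416]
wrist_force [-0.8054  0.1873 -0.0507]
torque [ 0.02    0.0631 -0.0107]
opening 0.0854
grasp_force 0.0
tool shift -0.0017980738032950616 0.0028756789344629805 0.06688320081101168
```

View pics/g.png

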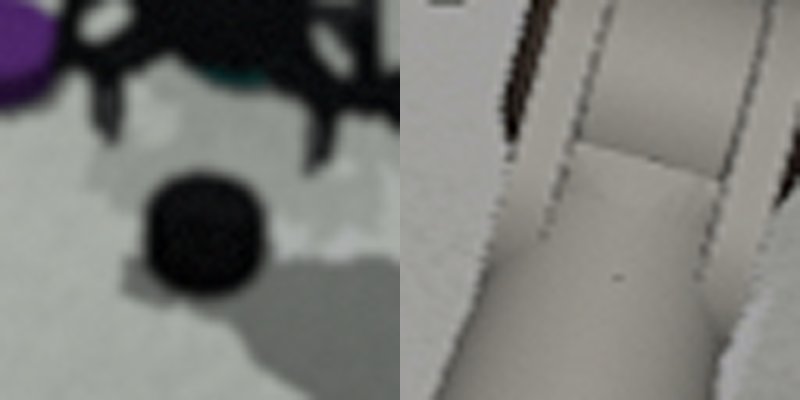

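The side view shows the fingers straddling the cap, while the arm hides it in the top view. I'll go down.

play_rows:
  steps:
    - [[-0.0015,0.0025,0.02,0],[0,0,0.02,0],[0,0,0.01,0],[0,0,0,0],[0,0,0,0]]

```text
time: 3.73
ee_pos: [0.532, -0.1514, 0.0228]
tcp_rot: [180.0, 0.0, 108.4]
wrist_force: [0.1, -0.9, -0.7]
opening: 0.0854
grasp_force: 0.0
```

Run:
```python
from st import *
o=st(); to(.53,-.1505,0)
```

```text
time 3.7333
q [-15.8865   6.5567 -11.3631  72.0221   0.0014  55.7243]
ee_pos [ 0.532  -0.1514  0.0228]
tcp_rot [179.9513   0.0316 108.3891]
wrist_force [ 0.0549 -0.8834 -0.6798]
torque [-0.0229 -0.0032 -0.0038]
opening 0.0854
grasp_force 0.0
tool shift 0.0014980793318520778 -0.001629767448185891 0.022773686433096893
```

play_rows:
  steps:
    - [[0.0015,-0.0015,0.01,0],[0,0,0.01,0],[0,0,0.002,0],[0,0,0,0],[0,0,0,0]]

```text
time: 4.15
ee_pos: [0.5296, -0.1501, -0.0008]
tcp_rot: [-180.0, -0.0, 108.4]
wrist_force: [0.1, 0.6, 0.6]
opening: 0.0852
grasp_force: 0.0
```

play_rows:
  steps:
    - [[0,0,0,0],[0,0,0,0],[0,0,0,0],[0,0,0,0],[0,0,0,0]]
  gripper: 0.05
  squeeze: 25

```text
time: 4.57
ee_pos: [0.5301, -0.1502, 0.0]
tcp_rot: [180.0, 0.0, 108.4]
wrist_force: [-1.7, -0.2, 6.1]
opening: 0.0602
grasp_force: 27.4
```

play_rows:
  steps:
    - [[0,0,0,0],[0,0,0,0],[0,0,0,0],[0,0,0,0],[0,0,0,0]]

```text
time: 4.98
ee_pos: [0.53, -0.1502, -0.0]
tcp_rot: [180.0, 0.0, 108.5]
wrist_force: [-1.4, -0.6, 5.6]
opening: 0.0599
grasp_force: 27.4
```

Run:
```python
from st import *
o=st(); to(.53,-.1505,0)
```

```text
time 4.9833
q [-15.8246   7.0879 -13.3803  69.4757  -0.0005  55.7253]
ee_pos [ 0.53   -0.1502 -0.    ]
tcp_rot [179.9539   0.032  108.4501]
wrist_force [-1.4294 -0.6285  5.5735]
torque [0.0416 0.2983 0.0747]
opening 0.0599
grasp_force 27.4277
tool shift -0.00023498666914294607 -0.0001282151092023745 -7.341460155317614e-06
```

Grasped at 59.9 mm opening. I'll lift it and carry it above the jar.

play_rows:
  steps:
    - [[0,0,-0.02,0],[0,0,-0.035,0],[0,0,-0.04,0],[0,0,-0.04,0],[0,0,-0.025,0]]

```text
time: 5.4
ee_pos: [0.5303, -0.1503, 0.1634]
tcp_rot: [179.8, 0.1, 108.4]
wrist_force: [-0.5, -0.3, -0.2]
opening: 0.0598
grasp_force: 27.5
```

play_rows:
  steps:
    - [[0.015,0.0034,0,0],[0.03,0.0069,0,0],[0.03,0.0069,0,0],[0.03,0.0069,0,0],[0.03,0.0069,0,0]]

```text
time: 5.82
ee_pos: [0.516, -0.0111, 0.1592]
tcp_rot: [-180.0, -0.0, 108.4]
wrist_force: [0.4, -0.1, -0.4]
opening: 0.0602
grasp_force: 27.5
```

play_rows:
  steps:
    - [[0.03,0.0069,0,0],[0.03,0.0069,0,0],[0.03,0.0069,0,0],[0.02,0.0046,0,0],[0.0067,0.0012,0,0]]

```text
time: 6.23
ee_pos: [0.5041, 0.1093, 0.1591]
tcp_rot: [-180.0, -0.0, 108.6]
wrist_force: [-0.2, 0.1, -0.8]
opening: 0.0602
grasp_force: 27.5
```

play_rows:
  steps:
    - [[0,0,0,0],[0,0,0,0],[0,0,0,0],[0,0,0,0],[0,0,0,0]]

```text
time: 6.65
ee_pos: [0.5048, 0.1058, 0.1593]
tcp_rot: [-180.0, 0.0, 108.4]
wrist_force: [-0.3, -0.1, -0.6]
opening: 0.06
grasp_force: 27.5
```

Run:
```python
from st import *; from h import *
st(); to(.506,.1065,.12)
S,T=bot.camera("side"),bot.camera("top")
def crop(c,X,r=32):
    u,v=np.round(proj(c,X)).astype(int); print(u,v); return cv2.resize(c["img"][v-r:v+r,u-r:u+r],(400,400),interpolation=cv2.INTER_CUBIC)
X=[.506,.1065,.13]; cv2.imwrite("pics/j2.png",np.hstack([crop(S,X),crop(T,X)]))
```

```text
time 6.65
q [11.8436 -0.5765 -3.623  86.9566 -0.008  83.4786]
ee_pos [0.5048 0.1058 0.1593]
tcp_rot [-179.9961    0.0076  108.3651]
wrist_force [-0.2639 -0.0541 -0.5939]
torque [-0.0614 -0.001   0.0201]
opening 0.06
grasp_force 27.4873
tool shift 0.0002640556268932285 0.0013897345418583732 0.0392560746560795
241 228
210 207
```

View pics/j2.png

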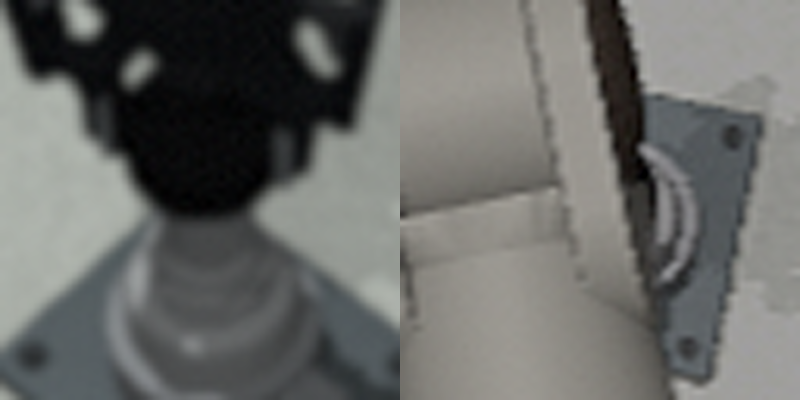

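Side view: the cap axis is at about x=200 of the crop and the jar axis, extended upwards, at about 202, so they line up to within 1 mm. I'll descend.

play_rows:
  steps:
    - [[0.0003,0.0013,0.015,0],[0,0,0.02,0],[0,0,0.0105,0],[0,0,0,0],[0,0,0,0]]

```text
time: 7.17
ee_pos: [0.5054, 0.1073, 0.1137]
tcp_rot: [-179.9, -0.0, 108.4]
wrist_force: [0.2, -0.0, -0.0]
opening: 0.0598
grasp_force: 27.5
```

play_rows:
  steps:
    - [[0,0,0.002,0],[0,0,0.002,0],[0,0,0.002,0],[0,0,0.001,0],[0,0,0,0]]

```text
time: 7.58
ee_pos: [0.5057, 0.1075, 0.1068]
tcp_rot: [-180.0, 0.0, 108.5]
wrist_force: [-0.3, 0.1, 0.4]
opening: 0.0599
grasp_force: 27.6
```

Run:
```python
from st import *
st()
```

```text
time 7.5833
q [12.0031 -0.1629 -8.9941 81.1706 -0.0007 83.5521]
ee_pos [0.5057 0.1075 0.1068]
tcp_rot [-179.9981    0.0005  108.451 ]
wrist_force [-0.3013  0.0889  0.4204]
torque [-0.0196  0.0629  0.0214]
opening 0.0599
grasp_force 27.5556
```

play_rows:
  steps:
    - [[-0.0008,0,0.0015,0],[0,0,0.0015,0],[0,0,0.001,0],[0,0,0,0],[0,0,0,0]]

```text
time: 8.0
ee_pos: [0.506, 0.1066, 0.1046]
tcp_rot: [179.9, 0.0, 108.4]
wrist_force: [-6.8, -1.8, 15.0]
opening: 0.0602
grasp_force: 28.8
```

play_rows:
  steps:
    - [[0,0,0.001,0],[0,0,0.001,0],[0,0,0.001,0],[0,0,0,0],[0,0,0,0]]

```text
time: 8.42
ee_pos: [0.5053, 0.1068, 0.1003]
tcp_rot: [-180.0, -0.0, 108.5]
wrist_force: [-3.8, 0.9, -0.1]
opening: 0.0596
grasp_force: 28.9
```

Run:
```python
from st import *
st()
```

```text
time 8.4167
q [11.9162 -0.1162 -9.6653 80.4856  0.0353 83.459 ]
ee_pos [0.5053 0.1068 0.1003]
tcp_rot [-179.9696   -0.0391  108.4572]
wrist_force [-3.8268  0.9119 -0.1161]
torque [0.2324 0.9285 0.0562]
opening 0.0596
grasp_force 28.8882
```

play_rows:
  steps:
    - [[0.0003,-0.0012,0,0],[0,0,0.0005,0],[0,0,0.0005,0],[0,0,0,0],[0,0,0,0]]

```text
time: 8.83
ee_pos: [0.5049, 0.1068, 0.0988]
tcp_rot: [180.0, -0.0, 108.5]
wrist_force: [0.3, 3.1, 0.7]
opening: 0.0596
grasp_force: 29.1
```

Run:
```python
from st import *
st()
```

```text
time 8.8333
q [11.9351 -0.2046 -9.9271 80.2594  0.0131 83.4822]
ee_pos [0.5049 0.1068 0.0988]
tcp_rot [179.9805  -0.011  108.4529]
wrist_force [0.2825 3.0534 0.6734]
torque [0.5123 0.0221 0.0165]
opening 0.0596
grasp_force 29.0749
```

play_rows:
  steps:
    - [[0.0008,0.0001,0,0],[0,0,0.0005,0],[0,0,0.0005,0],[0,0,0,0],[0,0,0,0]]

```text
time: 9.25
ee_pos: [0.5047, 0.1074, 0.0981]
tcp_rot: [180.0, 0.0, 108.4]
wrist_force: [-0.8, 0.4, 4.3]
opening: 0.06
grasp_force: 29.2
```

Run:
```python
from st import *
st()
```

```text
time 9.25
q [ 12.0167  -0.212  -10.0108  80.1776  -0.0078  83.5712]
ee_pos [0.5047 0.1074 0.0981]
tcp_rot [179.9775   0.0104 108.4455]
wrist_force [-0.8495  0.3858  4.3108]
torque [ 0.0424  0.128  -0.0344]
opening 0.06
grasp_force 29.2263
```

Resting on the ridges at z=0.098 with 4 N. I'll turn it anticlockwise.

play_rows:
  steps:
    - [[0,0,0.0003,-0.05],[0,0,0,-0.05],[0,0,0,-0.05],[0,0,0,-0.05],[0,0,0,0]]

```text
time: 9.67
ee_pos: [0.5046, 0.1072, 0.0979]
tcp_rot: [180.0, 0.0, 120.1]
wrist_force: [-1.2, -1.0, 6.1]
opening: 0.0598
grasp_force: 29.3
```

Run:
```python
from st import *
st()
```

```text
time 9.6667
q [ 12.0086  -0.2165 -10.0362  80.1695  -0.0198  71.9288]
ee_pos [0.5046 0.1072 0.0979]
tcp_rot [179.9958   0.0222 120.0798]
wrist_force [-1.2179 -1.0289  6.0558]
torque [-0.2069  0.3054  0.1429]
opening 0.0598
grasp_force 29.2853
```

play_rows:
  steps:
    - [[0,0,0,-0.05],[0,0,0,-0.05],[0,0,0,-0.05],[0,0,0,-0.05],[0,0,0,0]]

```text
time: 10.08
ee_pos: [0.5043, 0.1073, 0.0979]
tcp_rot: [-180.0, -0.0, 131.5]
wrist_force: [-4.6, -1.1, 7.3]
opening: 0.0599
grasp_force: 29.3
```

play_rows:
  steps:
    - [[0,0,0,-0.05],[0,0,0,-0.05],[0,0,0,-0.03],[0,0,0,0],[0,0,0,0]]

```text
time: 10.5
ee_pos: [0.504, 0.1072, 0.0978]
tcp_rot: [-180.0, -0.0, 138.8]
wrist_force: [-4.2, -1.3, 6.4]
opening: 0.0599
grasp_force: 29.4
```

Run:
```python
from st import *
st()
```

```text
time 10.5
q [ 12.0133  -0.2273 -10.0514  80.2273  -0.0126  53.1884]
ee_pos [0.504  0.1072 0.0978]
tcp_rot [-179.9513   -0.0207  138.8249]
wrist_force [-4.2051 -1.3394  6.3517]
torque [-0.2217  0.9451  0.0416]
opening 0.0599
grasp_force 29.3843
```

play_rows:
  steps:
    - [[0.0006,-0.0009,0,0],[0,0,0,-0.05],[0,0,0,-0.05],[0,0,0,-0.03],[0,0,0,0]]

```text
time: 10.92
ee_pos: [0.5037, 0.107, 0.0979]
tcp_rot: [180.0, 0.0, 146.3]
wrist_force: [-1.3, -1.0, 5.4]
opening: 0.0599
grasp_force: 29.3
```

Run:
```python
from st import *
st()
```

```text
time 10.9167
q [ 12.0046  -0.3627 -10.1839  80.1501  -0.0151  45.6733]
ee_pos [0.5037 0.107  0.0979]
tcp_rot [179.99     0.0308 146.3313]
wrist_force [-1.316  -1.0453  5.3926]
torque [-0.1499  0.1742  0.0156]
opening 0.0599
grasp_force 29.3167
```

play_rows:
  steps:
    - [[0,-0.0003,0,-0.05],[0,0,0,-0.05],[0,0,0,-0.05],[0,0,0,0],[0,0,0,0]]

```text
time: 11.33
ee_pos: [0.5031, 0.107, 0.0972]
tcp_rot: [-180.0, -0.0, 154.7]
wrist_force: [-1.7, 1.2, 0.2]
opening: 0.0599
grasp_force: 29.0
```

play_rows:
  steps:
    - [[0,-0.0003,0,-0.05],[0,0,0,-0.05],[0,0,0,-0.05],[0,0,0,0],[0,0,0,0]]

```text
time: 11.75
ee_pos: [0.5031, 0.1065, 0.0972]
tcp_rot: [-180.0, -0.0, 163.3]
wrist_force: [-1.4, -0.7, -1.4]
opening: 0.0599
grasp_force: 28.9
```

Run:
```python
from st import *
st()
```

```text
time 11.75
q [ 11.9621  -0.3798 -10.2794  80.1374  -0.0083  28.6779]
ee_pos [0.5031 0.1065 0.0972]
tcp_rot [-179.975    -0.0285  163.2842]
wrist_force [-1.3875 -0.7382 -1.4459]
torque [-0.0015  0.1509  0.0249]
opening 0.0599
grasp_force 28.9438
```

The force vanished near yaw 150–155, so the lugs are over the gaps. I'll let it down.

play_rows:
  steps:
    - [[0,0,0.0015,0],[0,0,0.0015,0],[0,0,0.0015,0],[0,0,0,0],[0,0,0,0]]

```text
time: 12.17
ee_pos: [0.5031, 0.1066, 0.0927]
tcp_rot: [-180.0, -0.0, 163.4]
wrist_force: [-1.8, 0.0, -1.1]
opening: 0.0598
grasp_force: 28.9
```

Run:
```python
from st import *
st()
```

```text
time 12.1667
q [ 11.9635  -0.3157 -10.7154  79.6338  -0.0006  28.5338]
ee_pos [0.5031 0.1066 0.0927]
tcp_rot [-179.9835   -0.0291  163.4296]
wrist_force [-1.7792  0.0339 -1.0668]
torque [0.0204 0.2873 0.0162]
opening 0.0598
grasp_force 28.8661
```

play_rows:
  steps:
    - [[0,0,0.001,0],[0,0,0.001,0],[0,0,0,0],[0,0,0,0],[0,0,0,0]]

```text
time: 12.58
ee_pos: [0.5031, 0.1066, 0.0909]
tcp_rot: [-180.0, -0.0, 163.4]
wrist_force: [-2.6, -0.1, -0.1]
opening: 0.06
grasp_force: 29.0
```

Run:
```python
from st import *
st()
```

```text
time 12.5833
q [ 11.9617  -0.2951 -10.887   79.4253  -0.0008  28.514 ]
ee_pos [0.5031 0.1066 0.0909]
tcp_rot [-179.9911   -0.0146  163.4477]
wrist_force [-2.6125 -0.1483 -0.1062]
torque [-0.1468  0.5384  0.0424]
opening 0.06
grasp_force 28.9945
```

play_rows:
  steps:
    - [[0,-0.0003,0.0004,0],[0,0,0.0004,0],[0,0,0,0],[0,0,0,0],[0,0,0,0]]

```text
time: 13.0
ee_pos: [0.5032, 0.1065, 0.0906]
tcp_rot: [180.0, 0.0, 163.5]
wrist_force: [-3.7, 1.1, 5.5]
opening: 0.0598
grasp_force: 29.4
```

Run:
```python
from st import *
st()
```

```text
time 13.0
q [ 11.9409  -0.3298 -10.9543  79.348    0.0213  28.4829]
ee_pos [0.5032 0.1065 0.0906]
tcp_rot [179.9682   0.0139 163.458 ]
wrist_force [-3.7117  1.1293  5.5131]
torque [ 0.1358  0.8734 -0.0479]
opening 0.0598
grasp_force 29.3989
```

Seated at z=0.0906, which is 7.5 mm below the ridge rest. Now I'll screw it down clockwise.

play_rows:
  steps:
    - [[0.0004,0,0,0.05],[0,0,0,0.05],[0,0,0.0001,0.05],[0,0,0.0001,0.05],[0,0,0,0]]

```text
time: 13.42
ee_pos: [0.5031, 0.1065, 0.0899]
tcp_rot: [180.0, 0.0, 151.9]
wrist_force: [-0.9, 0.2, 0.5]
opening: 0.0601
grasp_force: 29.0
```

Run:
```python
from st import *
st()
```

```text
time 13.4167
q [ 11.9524  -0.3371 -11.042   79.259   -0.0056  40.0887]
ee_pos [0.5031 0.1065 0.0899]
tcp_rot [179.981    0.0313 151.8637]
wrist_force [-0.9303  0.1775  0.5278]
torque [ 0.0537  0.1133 -0.0288]
opening 0.0601
grasp_force 29.0261
```

play_rows:
  steps:
    - [[-0.0001,0,0.0003,0.05],[-0.0001,0,0.0002,0.05],[0,0,0.0003,0.05],[0,0,0.0002,0.05],[0,0,0,0]]

```text
time: 13.83
ee_pos: [0.5031, 0.1064, 0.0888]
tcp_rot: [180.0, 0.0, 140.5]
wrist_force: [-0.4, 0.9, -1.0]
opening: 0.0601
grasp_force: 29.0
```

Run:
```python
from st import *
st()
```

```text
time 13.8333
q [ 11.9384  -0.2977 -11.1248  79.1614   0.0006  51.4403]
ee_pos [0.5031 0.1064 0.0888]
tcp_rot [179.9907   0.0067 140.4981]
wrist_force [-0.3896  0.8797 -0.9791]
torque [ 0.1678  0.0927 -0.0584]
opening 0.0601
grasp_force 28.9926
```

play_rows:
  steps:
    - [[-0.0001,0,0.0002,0.05],[0,0.0001,0.0003,0.05],[0,0,0.0002,0.05],[0,0,0.0002,0.05],[0,0,0,0]]

```text
time: 14.25
ee_pos: [0.5032, 0.1064, 0.0879]
tcp_rot: [180.0, -0.0, 129.1]
wrist_force: [-0.0, 0.4, -0.1]
opening: 0.0598
grasp_force: 29.0
```

Run:
```python
from st import *
st()
```

```text
time 14.25
q [ 11.939   -0.2654 -11.188   79.0727   0.0062  62.8369]
ee_pos [0.5032 0.1064 0.0879]
tcp_rot [179.993   -0.0034 129.1021]
wrist_force [-0.0225  0.3984 -0.1457]
torque [0.1581 0.1304 0.0345]
opening 0.0598
grasp_force 28.9761
```

play_rows:
  steps:
    - [[0,0.0001,0.0002,0.05],[0,0.0001,0.0003,0.05],[0,0,0.0002,0.05],[0,0,0.0002,0.05],[0,0,0,0]]

```text
time: 14.67
ee_pos: [0.5033, 0.1066, 0.0871]
tcp_rot: [180.0, -0.0, 117.7]
wrist_force: [-0.3, 1.9, -0.0]
opening: 0.0598
grasp_force: 29.0
```

Run:
```python
from st import *
st()
```

```text
time 14.6667
q [ 11.952   -0.2304 -11.2464  78.9763   0.0095  74.2607]
ee_pos [0.5033 0.1066 0.0871]
tcp_rot [179.99    -0.0071 117.6912]
wrist_force [-0.3126  1.8862 -0.0157]
torque [0.2772 0.0231 0.0406]
opening 0.0598
grasp_force 28.9756
```

play_rows:
  steps:
    - [[0.0001,0.0001,0.0002,0.04],[0.0001,0,0.0002,0.04],[0,0,0.0002,0.04],[0,0,0.0002,0.04],[0,0,0,0]]

```text
time: 15.08
ee_pos: [0.5034, 0.1067, 0.0864]
tcp_rot: [180.0, 0.0, 108.6]
wrist_force: [-0.2, 0.6, -0.7]
opening: 0.0598
grasp_force: 29.0
```

Run:
```python
from st import *
st()
```

```text
time 15.0833
q [ 11.9726  -0.2143 -11.3096  78.8883  -0.0026  83.3996]
ee_pos [0.5034 0.1067 0.0864]
tcp_rot [179.984    0.0045 108.573 ]
wrist_force [-0.2492  0.6273 -0.6561]
torque [ 0.197  -0.0205  0.0152]
opening 0.0598
grasp_force 28.9851
```

Turned 55° and sunk 4.2 mm. Smaller steps from here.

play_rows:
  steps:
    - [[0,0,0.0002,0.03],[0,0,0.0002,0.03],[0,0,0.0001,0.02],[0,0,0,0],[0,0,0,0]]

```text
time: 15.5
ee_pos: [0.5034, 0.1068, 0.0859]
tcp_rot: [180.0, -0.0, 104.0]
wrist_force: [0.2, 1.5, -0.5]
opening: 0.0599
grasp_force: 29.0
```

Run:
```python
from st import *
st()
```

```text
time 15.5
q [ 11.9745  -0.2084 -11.3549  78.8392   0.0037  87.9664]
ee_pos [0.5034 0.1068 0.0859]
tcp_rot [179.9856  -0.0032 104.0082]
wrist_force [ 0.1545  1.4772 -0.4808]
torque [ 0.2322  0.0404 -0.0051]
opening 0.0599
grasp_force 28.9694
```

play_rows:
  steps:
    - [[0,0,0.0002,0.03],[0,0,0.0002,0.03],[0,0,0,0.02],[0,0,0,0],[0,0,0,0]]

```text
time: 15.92
ee_pos: [0.5038, 0.1074, 0.0859]
tcp_rot: [179.9, -0.1, 99.5]
wrist_force: [2.0, 4.9, 0.9]
opening: 0.0599
grasp_force: 29.0
```

Run:
```python
from st import *
st()
```

```text
time 15.9167
q [ 12.0013  -0.2114 -11.3574  78.7576   0.0588  92.5437]
ee_pos [0.5038 0.1074 0.0859]
tcp_rot [179.9063  -0.0631  99.4577]
wrist_force [2.0163 4.8622 0.8886]
torque [ 1.0212 -0.3864  0.5177]
opening 0.0599
grasp_force 28.9724
```

play_rows:
  steps:
    - [[0.0008,0.0004,0.0002,0],[0,0,0,0.02],[0,0,0,0],[0,0,0,0],[0,0,0,0]]

```text
time: 16.33
ee_pos: [0.504, 0.1074, 0.0858]
tcp_rot: [179.9, 0.0, 98.2]
wrist_force: [2.0, -1.1, 6.2]
opening: 0.0604
grasp_force: 28.7
```

Run:
```python
from st import *
st()
```

```text
time 16.3333
q [ 12.0464  -0.1602 -11.322   78.7705  -0.0292  93.8846]
ee_pos [0.504  0.1074 0.0858]
tcp_rot [179.9305   0.0246  98.1617]
wrist_force [ 2.0126 -1.1063  6.2478]
torque [-0.2052 -0.3709  0.8554]
opening 0.0604
grasp_force 28.7039
```

It's at the stop: 0.86 N m, 65° from the drop, 4.8 mm down and 6 N on the rim. I'll release and retreat.

play_rows:
  steps:
    - [[0,0,0,0],[0,0,0,0],[0,0,0,0],[0,0,0,0],[0,0,0,0]]
  gripper: 0.0854

```text
time: 16.75
ee_pos: [0.5034, 0.1075, 0.085]
tcp_rot: [-180.0, 0.0, 98.1]
wrist_force: [-0.7, 0.1, -1.3]
opening: 0.0852
grasp_force: 0.0
```

play_rows:
  steps:
    - [[0,0,0,0],[0,0,-0.01,0],[0,0,-0.03,0],[0,0,-0.04,0],[0,0,-0.04,0]]

```text
time: 17.17
ee_pos: [0.5027, 0.1074, 0.2069]
tcp_rot: [-179.9, 0.0, 98.1]
wrist_force: [1.7, 0.2, -0.1]
opening: 0.0853
grasp_force: 0.0
```

play_rows:
  steps:
    - [[-0.04,0,0,0],[-0.04,0,0,0],[-0.04,0,0,0],[-0.04,0,0,0],[-0.04,0,0,0]]

```text
time: 17.58
ee_pos: [0.5318, -0.0922, 0.2064]
tcp_rot: [179.9, 0.0, 98.2]
wrist_force: [0.6, 0.3, 0.7]
opening: 0.0857
grasp_force: 0.0
```

play_rows:
  steps:
    - [[-0.04,0,0,0],[-0.02,0,0,0],[0,0,0,0],[0,0,0,0],[0,0,0,0]]

```text
time: 18.0
ee_pos: [0.5402, -0.1495, 0.2057]
tcp_rot: [180.0, -0.0, 98.1]
wrist_force: [0.1, -0.1, 0.4]
opening: 0.0854
grasp_force: 0.0
```

Run:
```python
from st import *; from h import *
st()
S,T=bot.camera("side"),bot.camera("top")
def crop(c,X,r=32):
    u,v=np.round(proj(c,X)).astype(int); return cv2.resize(c["img"][v-r:v+r,u-r:u+r],(400,400),interpolation=cv2.INTER_CUBIC)
X=[.505,.107,.1]; cv2.imwrite("pics/end.png",np.hstack([crop(S,X),crop(T,X)]))
P=[]
for c in(S,T):
    m=(c["img"].max(2)<60).astype(np.uint8); n,l,s,ce=cv2.connectedComponentsWithStats(m); u,v=np.round(proj(c,[.505,.107,.105])).astype(int); k=l[v,u]; print(ce[k],s[k]); P.append(ce[k])
print(tri(S,P[0],T,P[1]))
```

```text
time 18.0
q [-15.4726   5.9567   8.2924  92.3305   0.0117  66.4026]
ee_pos [ 0.5402 -0.1495  0.2057]
tcp_rot [179.9905  -0.0087  98.1249]
wrist_force [ 0.0709 -0.0818  0.4011]
torque [0.0087 0.0407 0.0037]
opening 0.0854
grasp_force 0.0
[242.4776 236.0244] [230 224  26  25 492]
[210.8388 208.4945] [202 199  19  19 273]
(array([0.5038, 0.1068, 0.0988]), [np.float64(0.0016250341328081343), np.float64(0.0016250341328079851)])
```

View pics/end.png

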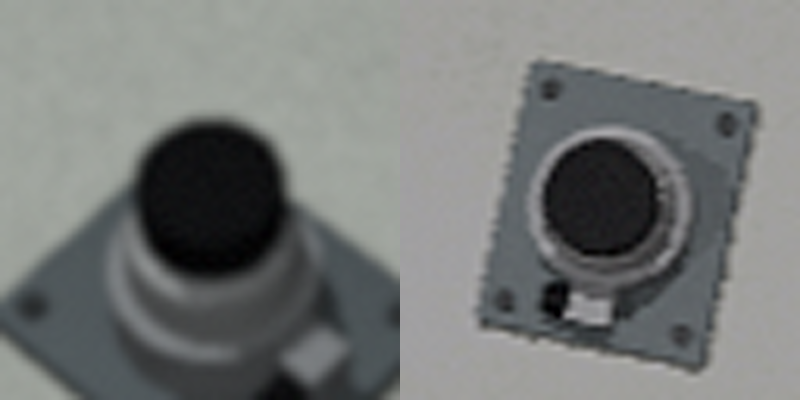

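Both views show the cap level on the jar. Its centre measures z≈0.099 against 0.100 for home, and the gripper is clear.

```bash
python3 -c "
from workcell import bot
print(bot.job_done())"
```

```text
the job is handed in; nothing more can be done
None
```

The large black cap is back on the open white jar and screwed down to its stop, with about 0.86 N m on the cap at the end. The gripper let go and moved clear, and I handed the job in at 18 s; no verdict came back.

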